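# Close up the board test fixture and start the test

## Task

The circuit board is loaded in the test fixture. Using only the fingertips, with nothing gripped or lifted, push the board tray fully home, push the clear cover down, without slamming it, until the catch snaps and holds it shut, and then press the green start button and let it go. Do not press the red stop button, and leave the other things on the bench where they are.

Things in the scene. Friction and masses are not known exactly. Their poses are not given: they have to be found in the camera images.
- test_fixture: Bench fixture for testing circuit boards: dark housing 180 (x) x 260 (y) mm, fixed, deck 50 mm above the bench. Origin: centre of its underside on the bench; x points from its front to its hinge at the back, y to its left, z up. Tray and cover lie on its line y = +12 mm, the buttons at the right; the black catch tower (32 x 20 mm, top at 108 mm) stands at x -67, y +118 mm.
- board_tray (a joint): How far the board tray stands out to the front, m: 0 fully home, at most 0.060. Slides along the fixture's x, stays where left, takes 2 to 4 N. Its two steel guide posts (tops 92 mm above the bench) fit the holes in the cover only when it is home within about 4 mm; otherwise they stop the cover from shutting.
- tray_push (a point): Centre of the front face of the tray's blue push panel, which is 112 mm wide (along the fixture's y), 12 mm thick, 32 mm high, from 52 to 84 mm above the bench; this point is 72 mm up. Push it along the fixture's +x. At home the face is 116 mm in front of the fixture's origin, 26 mm in front of the housing. Axes as the fixture's.
- cover (a joint): Opening angle of the cover, rad: 0 shut and level, 1.35 widest. Friction holds it when well open; near shut a spring lifts it to about 0.4 unless latched. Pushed at its front bar it needs 2 to 4 N, and up to about 7 N over the last 15 mm, where the catch's bevelled spring bolt gives way, then snaps over its striker. It bottoms at -0.012; the catch holds it at about 0.007.
- cover_push (a point): Centre of the outer (upper) face of the cover's front bar, on a black rubber pad 18 x 70 mm; bar 26 mm deep, 160 mm wide. It lies 142 mm from the hinge axis along the cover, 8 mm off its mid plane, and 94 mm above the bench when shut. Axes turn with the cover: z the outer face's normal, x toward the hinge, y along it. Cover: metal frame 155 x 160 x 14 mm round a clear plate.
- cover_hinge (a point): Middle of the cover's hinge axis, at the back of the fixture (x +75, y +12 mm in it), 86 mm above the bench. The axis runs along the fixture's y. The cover swings about it from level (shut) up and toward the back.
- start (a joint): Travel of the green start button, m: 0 released, 0.006 fully down. It springs back; 1.5 N starts it moving, 5 N takes it fully down.
- start_top (a point): Centre of the top of the green start button: 24 mm across, in a black collar 40 mm across, at the front right of the deck (x -58, y -101 mm in the fixture); 72 mm above the bench when released, 10 mm above its collar. Pressed straight down.
- stop (a joint): Travel of the red stop button, m; like the green one, 56 mm behind it. It must not be pressed.
- stop_top (a point): Centre of the top of the red stop button, 72 mm above the bench.
- connector_6: White six-way plug with wire tails, 70 x 27 x 12 mm. Lies loose near the work and must be left where it is. Origin: centre of its underside.
- tip_tinner: Small round grey-white tin with a red lid label, 38 mm across, 19 mm high. Lies loose near the work and must be left where it is. Origin: centre of its underside.
- flux_syringe: Flux syringe lying down, 153 x 24 x 17 mm. Lies loose near the work and must be left where it is. Origin: centre of its underside.
- flux_brush: Flux brush with a wooden handle, 144 x 12 x 8 mm, right of the gap between the benches. Lies loose near the work and must be left where it is. Origin: centre of its underside.
- flux_jar: Amber jar with a white lid, 44 mm across, 47 mm high, right of the gap. Lies loose near the work and must be left where it is. Origin: centre of its underside.
- wick_reel: Flat blue reel, 84 x 52 x 11 mm, right of the gap. Lies loose near the work and must be left where it is. Origin: centre of its underside.

How it is judged:
By the outcome, as a careful person would: the job done as asked, in the order asked, and still so for the second after the job is handed in, with the robot touching nothing.
It also fails if it takes over 48 s, if anything falls off the work surface, if the arm or the gripper's body presses on something with over 40 N, if the wrist force passes 120 N, or if a joint passes its speed limit or range.

## Robot

A 6-joint arm with a two-finger parallel gripper is mounted at the origin on a cart in front of the work surface, level with it; the furniture and walls round the work are solid. World frame = base frame: x ahead of the robot, y to its left, z up, the work surface at z = 0. Lengths are in m, angles in rad, forces in N, time in s.
With the tool pointing down it reaches from about 0.25 to 0.8 m from the base axis. Payload 8.5 kg.
Tool frame: the origin (TCP) lies between the finger pads; the fingertips stand 25 mm ahead of it and the grasp point (between the pads) lies 6 mm ahead of it (bot.tip_extent is the distance from the TCP to the fingertips, in m); z points along the fingers, y is the line along which they close (so a half turn about z gives the same grasp; the last joint's range is limited). The gripper opens to 85 mm and grips with 20 to 120 N. Pads are 22 mm wide; open, the fingers measure 114 mm over their backs; the gripper's body (76 mm by 85 mm) begins 54 mm behind the grasp point. The pads swing forward as they close: fully open they stand 13 mm farther back than shut.
Start: joints at [1.213, 0.238, -0.013, 1.319, 0, 1.571], TCP at [0.184, 0.492, 0.256] pointing down, gripper open.
Joint ranges: [-2.66, 2.66], [-1.03, 1.9], [-1.14, 1.46], [-1.82, 2.27], [-1.45, 1.34], [-3.14, 3.14]. Speed limits (rad/s): [2.22, 2.22, 2.79, 3.14, 3.14, 3.14].

## Interface

Orientations are given as a unit quaternion [x, y, z, w].
In Python, from station import status, vision, sign_off, bot gives the robot as it stands.
- The arm moves only by the tool carry_out, never from a script. Its argument "rows" is a list of rows, each a list of 5 numbers: the shift along the tool's x, y, z normalised to -1 to 1, where 1 is 0.5 m, then the turn about the tool's z normalised to -1 to 1, where 1 is 180 degrees, then the closure, from 0 (fully open) to 1 (shut). In form: [[dx, dy, dz, yaw, hand], ...]. A call has 1 to 12 rows; each row is the pose to reach, as a shift and turn from the pose commanded when the call began, along the tool's axes at that moment, turning the shorter way round; what a row does not reach only later rows make up. A row lasts 1/10 s, in which the tool goes at most 50 mm and 8.59 degrees, less where a joint would pass 70% of its speed; a pose out of reach is approached as far as the arm can. A call with a number of a shift or a turn outside -1 to 1 is refused whole. A call with a gripper value outside its range is refused whole. The fingers move at their own pace and stop on an object; the grip force is fixed at half the most. Time passes only in rows, so rows that repeat a pose let the fingers close. It gives the time, the measured TCP pose, the force, the opening and the grip force at its end, in the units of the state.
- status.read_state(): the state, without advancing time (a new reading comes with each control period).
- vision.capture(name): name is "scene" or "top" or "wrist"; returns (picture, depth): 420x560x3 uint8, blue, green, red; 420x560 float32, m along the optical axis (not along the pixel's ray), 0 where there is no reading.
- vision.camera_params(name): a dict with "intrinsics" (3x3 intrinsics, pixels), "dist" ([k1, k2, p1, p2, k3] as OpenCV has them; the pictures are not rectified), "R" (3x3) and "t" (3): a world point X has camera coordinates R X + t. Camera axes: x right, y down, z forward; pixel columns grow to the right and rows downward; lengths in m; the calibration is good to about 2 mm. A picture is of the moment at which its call begins: read the wrist's pose just before it. camera_params takes no time and is no camera call; for the wrist camera it gives the pose at the moment of the call.
- sign_off(): hands the job in; it is judged then, once.
The state is a dict: "time_s": time; "qpos": joint angles; "joint_vel": joint speeds; "tau": joint torques, N m; "position": TCP position; "orientation": TCP orientation; "ft_force": force on the tool from outside, world axes, zero at the start; "torque": the same for the moment, N m; "opening": finger opening in m; "grip_force": force on a finger pad.
Only numpy, scipy, OpenCV 4.12 (cv2) and the standard library are available. Lean on these libraries where they do the work, as an engineer would, in place of code of your own. Each camera call takes 0.05 s, during which the arm holds its last target. There are 200 camera calls.

## Working session

There is one attempt and no reset: what is moved stays moved. The work goes in short steps, Python scripts to look and compute and a tool call to move; the robot and the scene stay as the last step left them, time stands still between calls to the robot, and variables do not carry over. Pictures are saved under pics/ and viewed, at most 10 in all, crops included, and the job is handed in when it is done.

Besides the shell and the picture viewer there is one more tool, called after ">>>" by a JSON object that holds its "fn" and its "kwargs". carry_out: Moves the arm, as the interface text tells. Its arguments: {"type":"object","properties":{"rows":{"type":"array","items":{"type":"array","items":{"type":"number","minimum":-1,"maximum":1}}}},"required":["rows"]}

```bash
ls; mkdir -p pics
cat > h.py <<'E'
import numpy as np,cv2,sys
from station import status,vision,sign_off,bot
from scipy.spatial.transform import Rotation as Ro
def cap(n):
    p=vision.camera_params(n); im,d=vision.capture(n); return im,d,p
def pts(d,p):
    K=np.array(p["intrinsics"]);h,w=d.shape
    u,v=np.meshgrid(np.arange(w),np.arange(h))
    n=cv2.undistortPoints(np.stack([u,v],-1).reshape(-1,1,2).astype(np.float64),K,np.array(p["dist"])).reshape(h,w,2)
    X=np.dstack([n[...,0]*d,n[...,1]*d,d])
    W=(X-np.array(p["t"]))@np.array(p["R"]); W[d<=0]=np.nan
    return W
E
python3 - <<'E'
from h import *
s=status.read_state();print(s["time_s"],s["position"],s["orientation"],s["opening"])
for n in("scene","top"):
    im,d,p=cap(n);cv2.imwrite(f"pics/{n}0.png",im);np.savez(f"/tmp/{n}0.npz",im=im,W=pts(d,p))
E
```

```text
pics
0.0 [0.1837406  0.49138563 0.25569672] [ 1.77977358e-01  9.84034324e-01 -7.00784663e-04 -1.35839555e-04] 0.08572215309233835
```

View pics/scene0.png

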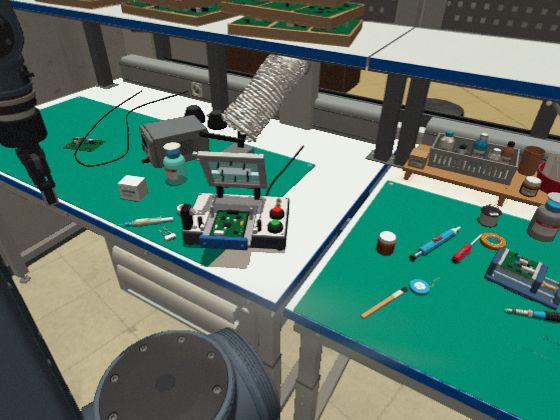

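View pics/top0.png

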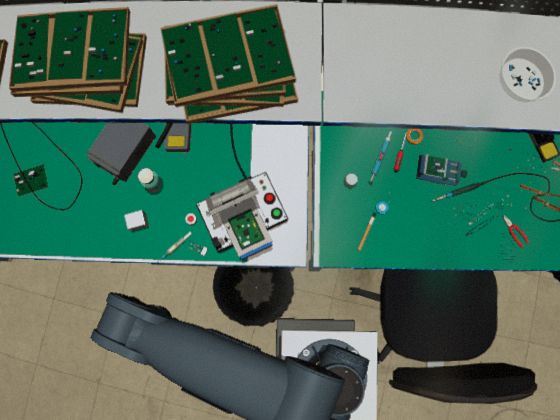

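The scene shows the fixture with its cover open and the tray out. In the top view the red button is at about (268,198), the green at (277,213) and the blue panel at (257,250). Next I'll measure them.

Run:
```python
from h import *
for n,(x0,y0,x1,y1) in (("top",(180,160,300,270)),("scene",(170,140,300,255))):
    z=np.load(f"/tmp/{n}0.npz");im=z["im"];W=z["W"]
    cv2.imwrite(f"pics/{n}crop.png",cv2.resize(im[y0:y1,x0:x1],None,fx=5,fy=5,interpolation=cv2.INTER_CUBIC))
    hsv=cv2.cvtColor(im,cv2.COLOR_BGR2HSV).astype(int);H,S,V=hsv[...,0],hsv[...,1],hsv[...,2]
    box=np.zeros(H.shape,bool);box[y0:y1,x0:x1]=1
    zz=W[...,2]
    for name,m in (("red",((H<8)|(H>172))&(S>150)&(V>80)&(zz>.05)),("green",(H>50)&(H<90)&(S>120)&(V>60)&(zz>.062)&(zz<.08)),("blue",(H>100)&(H<125)&(S>120)&(zz>.045)&(zz<.1))):
        k,l,st,c=cv2.connectedComponentsWithStats((m&box).astype(np.uint8))
        for i in range(1,k):
            if st[i,4]>15:
                P=W[l==i];print(n,name,st[i],c[i].round(1),np.nanmedian(P,0).round(4),np.nanmin(P,0).round(3),np.nanmax(P,0).round(3))
```

```text
top red [266 194   7   8  46] [269.  197.1] [0.5792 0.2089 0.0697] [0.565 0.199 0.051] [0.592 0.22  0.078]
top green [273 209   7   8  40] [276.2 212.5] [0.5279 0.1846 0.0704] [0.517 0.175 0.062] [0.541 0.195 0.079]
top green [245 212   9   7  28] [249.  215.1] [0.5188 0.2733 0.065 ] [0.509 0.26  0.062] [0.529 0.287 0.07 ]
top green [231 217  24  23 177] [242.4 226.6] [0.4792 0.2948 0.0649] [0.439 0.255 0.062] [0.511 0.332 0.078]
top green [248 231  14  13  61] [255.1 236.8] [0.4459 0.251  0.0646] [0.427 0.231 0.062] [0.466 0.274 0.074]
top blue [240 243  32  16 115] [255.4 250.5] [0.3988 0.249  0.0836] [0.375 0.198 0.056] [0.426 0.297 0.092]
scene red [272 206  10   8  55] [276.5 209.9] [0.574  0.2079 0.0681] [0.565 0.199 0.06 ] [0.594 0.221 0.072]
scene green [170 157  15  11  72] [177.2 163.5] [0.6191 0.5874 0.0691] [0.602 0.582 0.062] [0.653 0.605 0.076]
scene green [217 213   8  10  17] [220.4 217.7] [0.4789 0.3139 0.0627] [0.467 0.3   0.062] [0.491 0.334 0.066]
scene green [270 219  10   8  57] [274.7 222.9] [0.5241 0.1837 0.0692] [0.516 0.175 0.063] [0.539 0.195 0.072]
scene blue [199 235  49  15 564] [222.9 242. ] [0.398  0.2465 0.072 ] [0.371 0.197 0.051] [0.428 0.3   0.084]
```

View pics/topcrop.png

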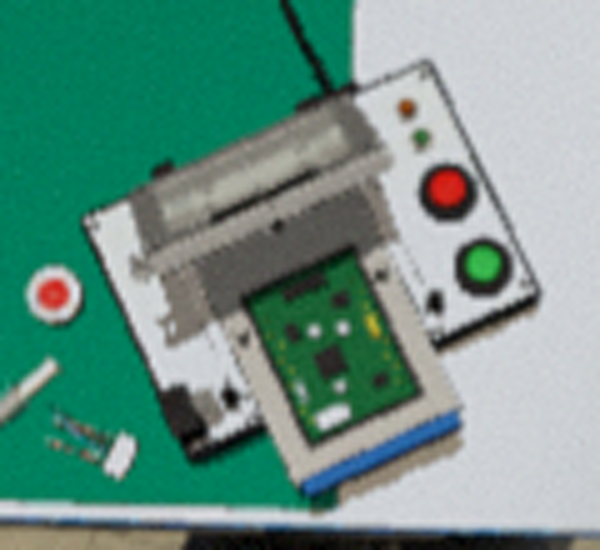

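View pics/scenecrop.png

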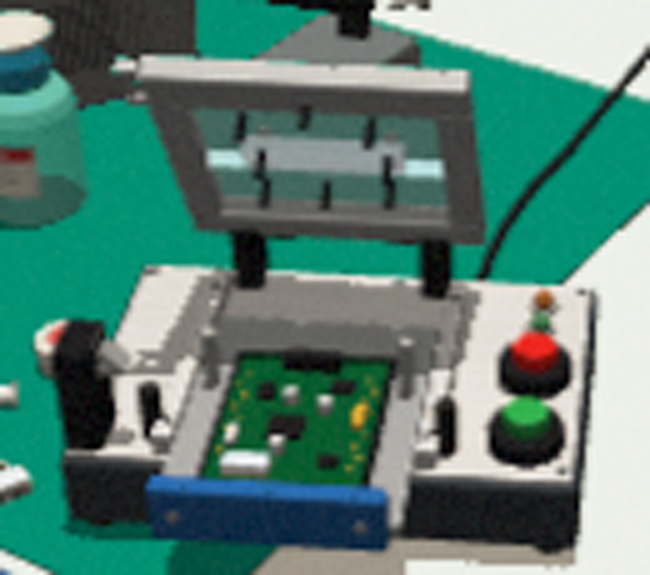

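The top crop shows the deck corners at about (85,215), (430,62), (540,290) and (190,455) in crop pixels. The cover stands well open, with its bar across (265,210), and the tray is out. I'll now fit the fixture pose.

Run:
```python
from h import *
from scipy.optimize import least_squares
p=vision.camera_params("top");K=np.array(p["intrinsics"]);R=np.array(p["R"]);t=np.array(p["t"])
def ray(uv,z,p=p):
    n=cv2.undistortPoints(np.array(uv,float).reshape(-1,1,2),np.array(p["intrinsics"]),np.array(p["dist"])).reshape(-1,2)
    d=np.c_[n,np.ones(len(n))]@np.array(p["R"]);C=-np.array(p["R"]).T@np.array(p["t"])
    return C+d*((np.array(z)-C[2])/d[:,2])[:,None]
c=np.array([(85,215),(430,62),(540,290),(190,455)])/5+[179.6,159.6]
obs=np.r_[ray(c,[.05]*4),ray([(269,197.1),(276.2,212.5)],[.071]*2)]
ps=vision.camera_params("scene")
obs2=ray([(276.5,209.4),(274.7,222.4)],[.07]*2,ps)
mod=np.array([(90,130),(90,-130),(-90,-130),(-90,130),(-2,-101),(-58,-101),(-2,-101),(-58,-101)])/1e3
O=np.r_[obs,obs2][:,:2];w=np.array([1,1,1,1,2,2,1,1])[:,None]
f=lambda q:np.c_[np.cos(q[2])*mod[:,0]-np.sin(q[2])*mod[:,1],np.sin(q[2])*mod[:,0]+np.cos(q[2])*mod[:,1]]+q[:2]
r=least_squares(lambda q:((f(q)-O)*w).ravel(),[.537,.301,.44]);q=r.x
print(q,np.degrees(q[2]));print(((f(q)-O)*1e3).round(1))
Rf=np.array([[np.cos(q[2]),-np.sin(q[2])],[np.sin(q[2]),np.cos(q[2])]])
np.save("/tmp/q.npy",q)
for n in("scene","top"):
    z=np.load(f"/tmp/{n}0.npz");W=z["W"];im=z["im"]
    F=W.copy();F[...,:2]=(W[...,:2]-q[:2])@Rf
    hsv=cv2.cvtColor(im,cv2.COLOR_BGR2HSV).astype(int)
    m=(hsv[...,0]>100)&(hsv[...,0]<125)&(hsv[...,1]>120)&(F[...,2]>.055)&(F[...,2]<.082)&(F[...,0]<-.1)&(F[...,0]>-.2)&(abs(F[...,1]-.012)<.06)
    print(n,"panel",np.nanpercentile(F[m],[5,50,95],axis=0).round(4),m.sum())
    m=(F[...,2]>.11)&(F[...,2]<.30)&(abs(F[...,1]-.012)<.09)&(abs(F[...,0])<.14)
    P=F[m]
    for a in np.arange(.11,.26,.01):
        s=P[(P[:,2]>=a)&(P[:,2]<a+.01)]
        if len(s)>3:print(round(a,2),len(s),np.percentile(s[:,0],[3,50,97]).round(3),np.percentile(s[:,1],[3,97]).round(3))
    m=(F[...,2]>.24)&(abs(F[...,1]-.012)<.25)&(F[...,0]<.35)&(F[...,0]>-.1)&(F[...,2]<.7)
    print("high",F[m].min(0) if m.any() else None,m.sum())
    m=(abs(F[...,1])<.13)&(abs(F[...,0])<.09)&(abs(F[...,2]-.05)<.006);print("deck z",np.median(F[m][:,2]))
```

```text
[0.53529608 0.29976037 0.4581912 ] 26.252422018975995
[[-0.4  5.1]
 [ 4.2 -0.3]
 [-3.4 -2.6]
 [-2.9  2.9]
 [-0.8 -0.7]
 [-0.1 -0.5]
 [ 3.6  0.1]
 [ 2.8 -0.1]]
scene panel [[-0.1494 -0.0368  0.0564]
 [-0.1474  0.0128  0.0709]
 [-0.1408  0.0629  0.0815]] 483
0.11 112 [0.051 0.056 0.06 ] [-0.06  0.09]
0.12 136 [0.035 0.051 0.055] [-0.059  0.086]
0.13 134 [0.037 0.045 0.049] [-0.063  0.089]
0.14 159 [0.032 0.041 0.05 ] [-0.06   0.087]
0.15 134 [0.023 0.033 0.038] [-0.063  0.091]
0.16 146 [0.022 0.029 0.033] [-0.061  0.088]
0.17 138 [0.016 0.023 0.027] [-0.063  0.088]
0.18 167 [0.006 0.017 0.021] [-0.063  0.089]
0.19 131 [-0.002  0.007  0.014] [-0.062  0.099]
0.2 177 [-0.002  0.002  0.006] [-0.06   0.093]
0.21 298 [-0.005 -0.001  0.006] [-0.062  0.093]
0.22 116 [-0.001  0.005  0.008] [-0.059  0.097]
high [ 0.07541324 -0.23799745  0.38831567] 8544
deck z 0.04810574751293905
top panel [[-0.1484 -0.037   0.0755]
 [-0.1435  0.0267  0.0793]
 [-0.1387  0.062   0.0818]] 43
0.11 59 [0.063 0.067 0.071] [-0.057  0.088]
0.12 42 [0.058 0.061 0.064] [-0.065  0.088]
0.13 44 [0.051 0.056 0.059] [-0.061  0.085]
0.14 66 [0.045 0.05  0.054] [-0.05   0.083]
0.15 46 [0.04  0.044 0.048] [-0.064  0.087]
0.16 47 [0.035 0.039 0.042] [-0.061  0.086]
0.17 57 [0.03  0.033 0.036] [-0.058  0.088]
0.18 46 [0.024 0.028 0.031] [-0.063  0.083]
0.19 63 [0.011 0.023 0.026] [-0.06   0.095]
0.2 57 [0.011 0.017 0.021] [-0.056  0.096]
0.21 160 [-0.005  0.002  0.014] [-0.063  0.091]
0.22 162 [-0.006  0.003  0.009] [-0.061  0.092]
0.23 4 [-0.003 -0.001  0.   ] [-0.038  0.098]
high [ 0.07797833 -0.23799162  0.40747844] 14715
deck z 0.05022835894409845
```

Run:
```python
from h import *
q=np.load("/tmp/q.npy");Rf=np.array([[np.cos(q[2]),-np.sin(q[2])],[np.sin(q[2]),np.cos(q[2])]])
for n in("scene","top"):
    z=np.load(f"/tmp/{n}0.npz");W=z["W"];im=z["im"]
    F=W.copy();F[...,:2]=(W[...,:2]-q[:2])@Rf
    hsv=cv2.cvtColor(im,cv2.COLOR_BGR2HSV).astype(int)
    m=(hsv[...,0]>100)&(hsv[...,0]<125)&(hsv[...,1]>120)&(F[...,2]>.058)&(F[...,2]<.080)&(F[...,0]<-.1)&(F[...,0]>-.2)&(abs(F[...,1]-.012)<.05)
    print(n,"panel slope deg",np.degrees(np.arctan(np.polyfit(F[m][:,1],F[m][:,0],1)[0])))
    m=(F[...,2]>.11)&(F[...,2]<.205)&(abs(F[...,1]-.012)<.07)&(abs(F[...,0])<.14)
    P=F[m];A=np.linalg.lstsq(np.c_[P[:,1:],np.ones(len(P))],P[:,0],rcond=None)[0];print("cover plane",A,"yaw corr",np.degrees(A[0]))
    m=(F[...,2]>.3)&(abs(F[...,1]-.012)<.14)&(F[...,0]<.4)&(F[...,0]>-.2)&(F[...,2]<.8);P=F[m]
    for a in np.arange(.3,.8,.04):
        s=P[(P[:,2]>=a)&(P[:,2]<a+.04)]
        if len(s):print(round(a,2),len(s),s.min(0).round(3),s.max(0).round(3))
```

```text
scene panel slope deg -0.39443713674278585
cover plane [-0.00111137 -0.58986975  0.12474951] yaw corr -0.06367673975781185
0.38 379 [ 0.129 -0.128  0.41 ] [0.272 0.151 0.42 ]
0.42 2141 [ 0.13  -0.128  0.42 ] [0.4   0.152 0.46 ]
0.46 1669 [ 0.158 -0.128  0.46 ] [0.4   0.152 0.5  ]
0.5 679 [ 0.163 -0.128  0.5  ] [0.295 0.065 0.527]
top panel slope deg -1.9299328649317504
cover plane [-0.00532067 -0.56228901  0.13160499] yaw corr -0.3048520798347363
0.38 76 [ 0.14  -0.112  0.408] [0.269 0.149 0.42 ]
0.42 2551 [ 0.131 -0.128  0.42 ] [0.4   0.152 0.46 ]
0.46 1006 [ 0.161 -0.127  0.46 ] [0.4   0.152 0.5  ]
0.5 342 [ 0.161 -0.128  0.5  ] [0.4   0.152 0.54 ]
0.54 1182 [ 0.164 -0.128  0.54 ] [0.4   0.151 0.58 ]
0.58 4814 [ 0.165 -0.128  0.58 ] [0.4   0.152 0.606]
```

>>> {"fn": "carry_out", "kwargs": {"rows": [[0, 0, 0, -0.26, 1], [0, 0, 0, -0.26, 1], [0, 0, 0, -0.26, 1], [0, 0, 0, -0.26, 1], [0, 0, 0, -0.26, 1], [0, 0, 0, -0.26, 1], [0, 0, 0, -0.26, 1]]}}

```text
time_s: 0.8
position: [0.1838, 0.4915, 0.2559]
orientation: [-0.228, 0.974, -0.0, -0.0]
ft_force: [0.2, -0.1, 0.3]
opening: -0.0002
grip_force: 0.0
```

```bash
cat >> h.py <<'E'
q=np.load("/tmp/q.npy");Rf=np.array([[np.cos(q[2]),-np.sin(q[2])],[np.sin(q[2]),np.cos(q[2])]])
def st():
    s=status.read_state();P=np.array(s["position"]);R=Ro.from_quat(s["orientation"]).as_matrix()
    tip=P+R[:,2]*bot.tip_extent
    f=np.r_[Rf.T@(tip[:2]-q[:2]),tip[2]]
    print("t",round(s["time_s"],2),"tip fix mm",(f*1e3).round(1),"yaw rel",round(np.degrees(np.arctan2(R[1,0],R[0,0])-q[2]),2),"F",np.round(s["ft_force"],1),"Ffix",(Rf.T@np.array(s["ft_force"])[:2]).round(1),"qpos",np.round(s["qpos"],2),"open",round(s["opening"],4))
    return s,P,R,f
def to(*targets):
    s,P,R,f=st()
    for g in targets:
        g=np.array(g)/1e3;d=np.r_[Rf@(g[:2]-f[:2]),g[2]-f[2]]
        print(g*1e3,(R.T@d/0.5).round(4))
E
python3 - <<'E'
from h import *
print(bot.tip_extent)
to((-190,12,200),(-190,12,66))
E
```

```text
0.025
t 0.8 tip fix mm [-230.5  327.5  230.9] yaw rel -179.9 F [ 0.2 -0.1  0.3] Ffix [ 0.2 -0.2] qpos [ 1.21  0.24 -0.01  1.32  0.    0.75] open -0.0002
[-190.   12.  200.] [-0.0799 -0.631   0.0622]
[-190.   12.   66.] [-0.0801 -0.6309  0.3302]
```

>>> {"fn": "carry_out", "kwargs": {"rows": [[-0.08, -0.631, 0.06, 0, 1], [-0.08, -0.631, 0.06, 0, 1], [-0.08, -0.631, 0.06, 0, 1], [-0.08, -0.631, 0.06, 0, 1], [-0.08, -0.631, 0.06, 0, 1], [-0.08, -0.631, 0.06, 0, 1], [-0.08, -0.631, 0.06, 0, 1], [-0.08, -0.631, 0.33, 0, 1], [-0.08, -0.631, 0.33, 0, 1], [-0.08, -0.631, 0.33, 0, 1], [-0.08, -0.631, 0.33, 0, 1], [-0.08, -0.631, 0.33, 0, 1]]}}

```text
time_s: 2.0
position: [0.3594, 0.2266, 0.0918]
orientation: [-0.227, 0.974, -0.0, -0.001]
ft_force: [0.2, 0.6, 0.7]
opening: 0.0003
grip_force: 0.0
```

Run:
```python
from h import *
to((-127,12,66))
im,d,p=cap("scene");cv2.imwrite("pics/s1.png",cv2.resize(im[130:270,130:320],None,fx=4,fy=4,interpolation=cv2.INTER_CUBIC))
```

```text
t 2.0 tip fix mm [-190.1   12.1   66.8] yaw rel -180.03 F [0.2 0.6 0.7] Ffix [0.4 0.5] qpos [ 0.56  0.2  -0.53  0.85 -0.    0.1 ] open 0.0003
[-127.   12.   66.] [-0.1263 -0.0002  0.0014]
```

View pics/s1.png

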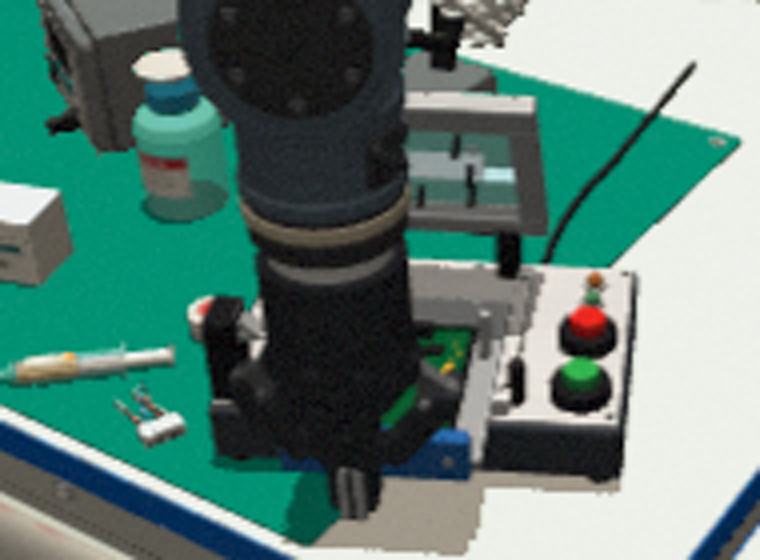

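>>> {"fn": "carry_out", "kwargs": {"rows": [[-0.03, 0, 0, 0, 1], [-0.05, 0, 0, 0, 1], [-0.06, 0, 0, 0, 1], [-0.07, 0, 0, 0, 1], [-0.08, 0, 0, 0, 1], [-0.09, 0, 0, 0, 1], [-0.1, 0, 0, 0, 1], [-0.11, 0, 0, 0, 1], [-0.116, 0, 0, 0, 1], [-0.12, 0, 0, 0, 1], [-0.12, 0, 0, 0, 1]]}}

```text
time_s: 3.15
position: [0.4136, 0.2533, 0.0912]
orientation: [-0.227, 0.974, -0.0, 0.0]
ft_force: [-0.5, -0.4, -0.4]
opening: -0.0004
grip_force: 0.0
```

```bash
python3 -c "
from h import *
st()"
```

```text
t 3.15 tip fix mm [-129.7   12.1   66.2] yaw rel -179.96 F [-0.5 -0.4 -0.4] Ffix [-0.7 -0.1] qpos [ 0.55  0.29 -0.4   0.88 -0.    0.09] open -0.0004
```

>>> {"fn": "carry_out", "kwargs": {"rows": [[-0.003, 0, 0, 0, 1], [-0.006, 0, 0, 0, 1], [-0.009, 0, 0, 0, 1], [-0.012, 0, 0, 0, 1]]}}

```text
time_s: 3.55
position: [0.4187, 0.2558, 0.0913]
orientation: [-0.227, 0.974, -0.0, -0.0]
ft_force: [-1.8, -0.1, 1.3]
opening: 0.0001
grip_force: 1.0
```

>>> {"fn": "carry_out", "kwargs": {"rows": [[-0.004, 0, 0, 0, 1], [-0.008, 0, 0, 0, 1]]}}

```text
time_s: 3.75
position: [0.4195, 0.2562, 0.0909]
orientation: [-0.228, 0.974, -0.001, -0.003]
ft_force: [-16.4, -7.8, 14.7]
opening: 0.0
grip_force: 9.6
```

>>> {"fn": "carry_out", "kwargs": {"rows": [[0.04, 0, 0, 0, 1], [0.08, 0, 0, 0, 1], [0.08, 0, -0.1, 0, 1], [0.08, 0, -0.2, 0, 1], [0.08, 0, -0.3, 0, 1], [0.08, 0, -0.38, 0, 1], [0.08, 0, -0.38, 0, 1], [0, 0, -0.38, 0, 1], [0, 0, -0.38, 0, 1]]}}

```text
time_s: 4.65
position: [0.4256, 0.2593, 0.2808]
orientation: [-0.227, 0.974, 0.0, 0.001]
ft_force: [0.4, 0.9, 0.5]
opening: 0.0001
grip_force: 0.0
```

Run:
```python
from h import *
to((45,12,255),(45,12,212))
for n in("top",):
    im,d,p=cap(n);W=pts(d,p);F=W.copy();F[...,:2]=(W[...,:2]-q[:2])@Rf
    hsv=cv2.cvtColor(im,cv2.COLOR_BGR2HSV).astype(int)
    m=(hsv[...,0]>100)&(hsv[...,0]<125)&(hsv[...,1]>120)&(F[...,2]>.055)&(F[...,2]<.09)&(F[...,0]<-.09)&(F[...,0]>-.2)&(abs(F[...,1]-.012)<.06)
    print(n,m.sum(),np.percentile(F[m],[5,50,95],axis=0).round(4) if m.any() else 0)
```

```text
t 4.65 tip fix mm [-116.2   12.3  255.8] yaw rel -179.97 F [0.4 0.9 0.5] Ffix [0.8 0.6] qpos [ 0.55  0.18 -0.02  1.36 -0.    0.09] open 0.0001
[ 45.  12. 255.] [-0.3225 -0.0007  0.0024]
[ 45.  12. 212.] [-0.3222 -0.0007  0.0884]
top 0 0
```

>>> {"fn": "carry_out", "kwargs": {"rows": [[-0.08, 0, 0, 0, 1], [-0.16, 0, 0, 0, 1], [-0.24, 0, 0, 0, 1], [-0.32, 0, 0, 0, 1], [-0.32, 0, 0, 0, 1], [-0.32, 0, 0.03, 0, 1], [-0.32, 0, 0.06, 0, 1], [-0.32, 0, 0.084, 0, 1], [-0.32, 0, 0.084, 0, 1]]}}

```text
time_s: 5.6
position: [0.5644, 0.3278, 0.2375]
orientation: [-0.228, 0.974, -0.001, -0.002]
ft_force: [0.3, -0.4, -0.6]
opening: -0.0
grip_force: 0.0
```

Run:
```python
from h import *
st()
im,d,p=cap("scene");W=pts(d,p);cv2.imwrite("pics/s2.png",cv2.resize(im[90:270,130:320],None,fx=3,fy=3,interpolation=cv2.INTER_CUBIC))
F=W.copy();F[...,:2]=(W[...,:2]-q[:2])@Rf
hsv=cv2.cvtColor(im,cv2.COLOR_BGR2HSV).astype(int)
m=(hsv[...,0]>100)&(hsv[...,0]<125)&(hsv[...,1]>120)&(F[...,2]>.055)&(F[...,2]<.082)&(F[...,0]<-.09)&(F[...,0]>-.2)&(abs(F[...,1]-.012)<.06)
print(m.sum(),np.percentile(F[m],[5,50,95],axis=0).round(4))
h=np.array([75,86])
for th in np.arange(1.1,-.02,-.1):
    r=142+8*(1-th/1.05);c=h+r*np.array([-np.cos(th),np.sin(th)])+8*np.array([np.sin(th),np.cos(th)])
    print(round(th,2),(c+[11,0]).round(1))
```

```text
t 5.6 tip fix mm [ 38.5  12.3 212.5] yaw rel -179.95 F [ 0.3 -0.4 -0.6] Ffix [ 0.1 -0.5] qpos [ 0.53  0.47  0.29  1.39 -0.    0.07] open -0.0
451 [[-0.1162 -0.0365  0.0565]
 [-0.1138  0.0118  0.071 ]
 [-0.1079  0.0619  0.0815]]
1.1 [ 28.9 215.8]
1.0 [ 15.8 210.1]
0.9 [  3.3 203.1]
0.8 [ -8.5 194.8]
0.7 [-19.5 185.3]
0.6 [-29.5 174.7]
0.5 [-38.5 163.1]
0.4 [-46.2 150.6]
0.3 [-52.8 137.3]
0.2 [-57.9 123.3]
0.1 [-61.7 108.9]
-0.0 [-64.  94.]
```

View pics/s2.png

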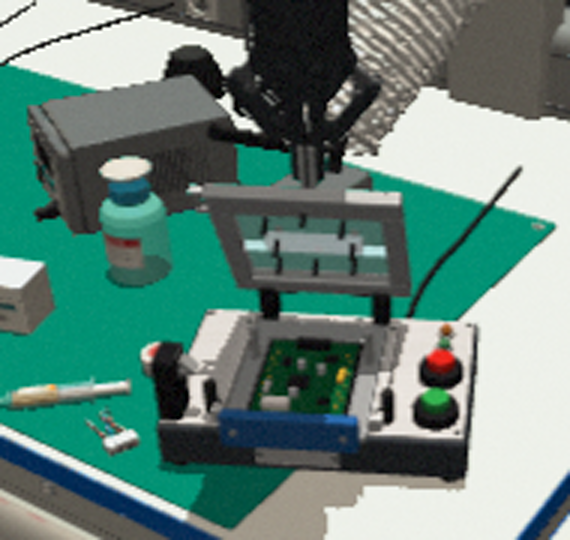

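>>> {"fn": "carry_out", "kwargs": {"rows": [[0.02, 0, 0, 0, 1], [0.035, 0, 0.003, 0, 1], [0.045, 0, 0.006, 0, 1], [0.058, 0, 0.012, 0, 1], [0.071, 0, 0.019, 0, 1], [0.083, 0, 0.027, 0, 1], [0.094, 0, 0.035, 0, 1], [0.105, 0, 0.045, 0, 1], [0.116, 0, 0.055, 0, 1], [0.126, 0, 0.065, 0, 1], [0.136, 0, 0.076, 0, 1]]}}

```text
time_s: 6.75
position: [0.5045, 0.2982, 0.2009]
orientation: [-0.227, 0.974, 0.0, 0.0]
ft_force: [1.8, 1.1, 0.8]
opening: 0.0001
grip_force: 0.7
```

Run:
```python
from h import *
st()
im,d,p=cap("scene");W=pts(d,p);F=W.copy();F[...,:2]=(W[...,:2]-q[:2])@Rf
m=(F[...,2]>.10)&(F[...,2]<.19)&(F[...,1]<-.05)&(F[...,1]>-.068)&(F[...,0]<.06)&(F[...,0]>-.1);P=F[m]
k=np.polyfit(P[:,0],P[:,2],1);print(m.sum(),"cover angle",np.arctan(-k[0]),P.max(0),P.min(0))
cv2.imwrite("pics/s3.png",cv2.resize(im[90:270,130:320],None,fx=3,fy=3,interpolation=cv2.INTER_CUBIC))
```

```text
t 6.75 tip fix mm [-28.3  12.3 175.9] yaw rel -179.95 F [1.8 1.1 0.8] Ffix [2.2 0.2] qpos [ 0.53  0.36  0.02  1.23 -0.    0.07] open 0.0001
74 cover angle 0.623600655610444 [ 0.04346723 -0.05040137  0.17912279] [-0.05586877 -0.06550513  0.10211171]
```

View pics/s3.png

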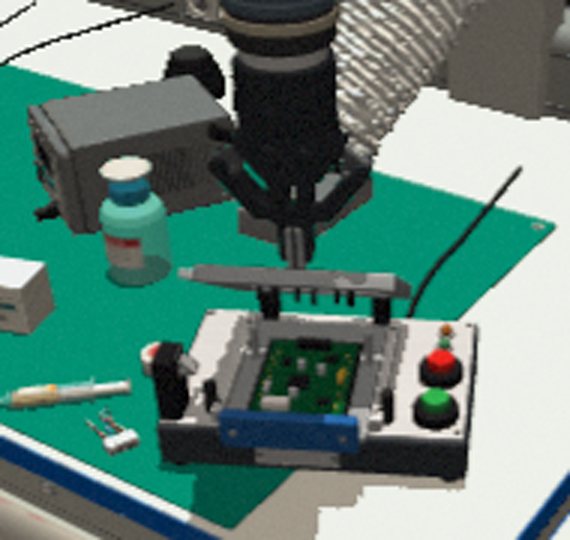

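>>> {"fn": "carry_out", "kwargs": {"rows": [[0.01, 0, 0.012, 0, 1], [0.018, 0, 0.023, 0, 1], [0.026, 0, 0.035, 0, 1], [0.033, 0, 0.048, 0, 1], [0.04, 0, 0.061, 0, 1], [0.047, 0, 0.074, 0, 1], [0.052, 0, 0.088, 0, 1], [0.057, 0, 0.1, 0, 1], [0.061, 0, 0.112, 0, 1], [0.063, 0, 0.122, 0, 1], [0.064, 0, 0.128, 0, 1]]}}

```text
time_s: 7.9
position: [0.4758, 0.2841, 0.1368]
orientation: [-0.227, 0.974, -0.0, -0.0]
ft_force: [1.4, 0.3, 3.5]
opening: 0.0001
grip_force: 2.0
```

Run:
```python
from h import *
st()
```

```text
t 7.9 tip fix mm [-60.3  12.2 111.8] yaw rel -179.95 F [1.4 0.3 3.5] Ffix [ 1.4 -0.4] qpos [ 0.54  0.35 -0.17  1.05 -0.    0.08] open 0.0001
```

>>> {"fn": "carry_out", "kwargs": {"rows": [[0.001, 0, 0.005, 0, 1], [0.002, 0, 0.01, 0, 1], [0.002, 0, 0.014, 0, 1], [0.003, 0, 0.018, 0, 1], [0.003, 0, 0.021, 0, 1], [0.004, 0, 0.024, 0, 1], [0.004, 0, 0.027, 0, 1], [0.004, 0, 0.03, 0, 1], [0.005, 0, 0.032, 0, 1], [0.005, 0, 0.034, 0, 1], [0.005, 0, 0.035, 0, 1]]}}

```text
time_s: 9.0
position: [0.4737, 0.2831, 0.1197]
orientation: [-0.228, 0.974, -0.0, -0.0]
ft_force: [0.6, 0.8, 3.0]
opening: -0.0001
grip_force: 1.3
```

Run:
```python
from h import *
st()
```

```text
t 9.0 tip fix mm [-62.6  12.3  94.7] yaw rel -179.95 F [0.6 0.8 3. ] Ffix [0.9 0.4] qpos [ 0.54  0.36 -0.2   1.01 -0.    0.08] open -0.0001
```

>>> {"fn": "carry_out", "kwargs": {"rows": [[0, 0, 0.002, 0, 1], [0, 0, 0.004, 0, 1], [0, 0, 0.006, 0, 1], [0, 0, 0.006, 0, 1]]}}

```text
time_s: 9.4
position: [0.4737, 0.283, 0.1173]
orientation: [-0.228, 0.974, 0.0, 0.0]
ft_force: [-1.9, -1.9, 8.6]
opening: 0.0001
grip_force: 4.5
```

Run:
```python
from h import *
st()
```

```text
t 9.4 tip fix mm [-62.7  12.3  92.3] yaw rel -179.95 F [-1.9 -1.9  8.6] Ffix [-2.5 -0.9] qpos [ 0.54  0.36 -0.2   1.   -0.    0.08] open 0.0001
```

>>> {"fn": "carry_out", "kwargs": {"rows": [[0, 0, 0.003, 0, 1], [0, 0, 0.003, 0, 1]]}}

```text
time_s: 9.6
position: [0.4736, 0.283, 0.1171]
orientation: [-0.228, 0.974, 0.0, 0.001]
ft_force: [-5.1, -4.0, 22.8]
opening: -0.0002
grip_force: 11.4
```

>>> {"fn": "carry_out", "kwargs": {"rows": [[0, 0, -0.01, 0, 1], [0, 0, -0.02, 0, 1], [0, 0, -0.04, 0, 1], [0, 0, -0.08, 0, 1], [0, 0, -0.12, 0, 1], [0, 0, -0.12, 0, 1]]}}

```text
time_s: 10.2
position: [0.4749, 0.2838, 0.178]
orientation: [-0.228, 0.974, 0.001, 0.002]
ft_force: [0.1, -0.1, 0.4]
opening: 0.0003
grip_force: 0.0
```

Run:
```python
from h import *
to((-58,-101,140),(-58,-101,80),(-58,-101,66))
im,d,p=cap("scene");W=pts(d,p);F=W.copy();F[...,:2]=(W[...,:2]-q[:2])@Rf
m=(F[...,2]>.075)&(F[...,2]<.19)&(F[...,1]<-.05)&(F[...,1]>-.068)&(F[...,0]<.07)&(F[...,0]>-.08);P=F[m]
k=np.polyfit(P[:,0],P[:,2],1);print(m.sum(),"angle",np.arctan(-k[0]),P.max(0),P.min(0))
cv2.imwrite("pics/s4.png",cv2.resize(im[110:270,150:320],None,fx=4,fy=4,interpolation=cv2.INTER_CUBIC)[:600])
```

```text
t 10.2 tip fix mm [-61.1  12.4 153. ] yaw rel -179.95 F [ 0.1 -0.1  0.4] Ffix [ 0.  -0.1] qpos [ 0.54  0.32 -0.1   1.14 -0.    0.08] open 0.0003
[ -58. -101.  140.] [-0.0059 -0.2267  0.026 ]
[ -58. -101.   80.] [-0.0055 -0.2268  0.146 ]
[ -58. -101.   66.] [-0.0053 -0.2268  0.174 ]
247 angle -0.0095467052519198 [ 0.06968747 -0.05006836  0.09585894] [-0.07967656 -0.06566298  0.07968091]
```

View pics/s4.png

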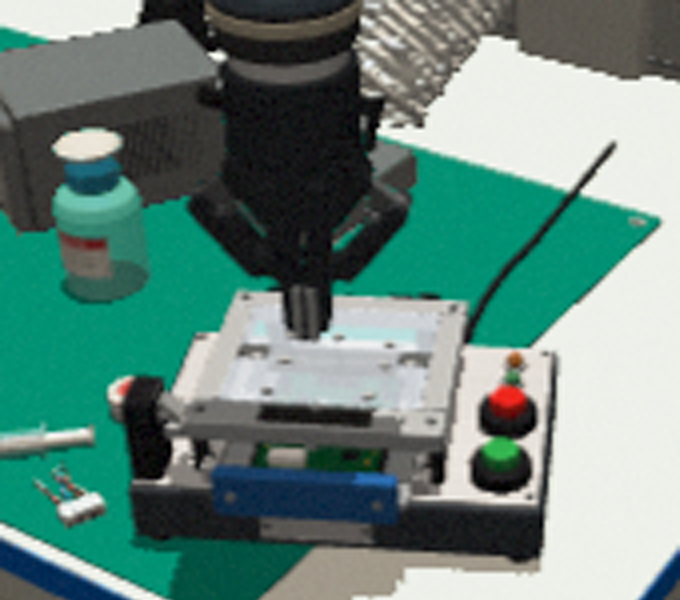

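>>> {"fn": "carry_out", "kwargs": {"rows": [[-0.006, -0.08, 0, 0, 1], [-0.006, -0.16, 0, 0, 1], [-0.006, -0.23, 0, 0, 1], [-0.006, -0.23, 0, 0, 1], [-0.006, -0.23, 0.06, 0, 1], [-0.006, -0.23, 0.12, 0, 1], [-0.006, -0.23, 0.15, 0, 1], [-0.006, -0.23, 0.15, 0, 1]]}}

```text
time_s: 11.05
position: [0.5255, 0.1811, 0.0977]
orientation: [-0.228, 0.974, -0.0, -0.002]
ft_force: [0.1, -1.1, 0.1]
opening: 0.0001
grip_force: 0.0
```

Run:
```python
from h import *
st()
```

```text
t 11.05 tip fix mm [ -61.4 -102.1   72.7] yaw rel -179.94 F [ 0.1 -1.1  0.1] Ffix [-0.4 -1.1] qpos [ 0.33  0.39 -0.22  0.97  0.   -0.13] open 0.0001
```

>>> {"fn": "carry_out", "kwargs": {"rows": [[-0.006, 0, 0, 0, 1], [-0.006, 0, 0.004, 0, 1], [-0.006, 0, 0.008, 0, 1], [-0.006, 0, 0.012, 0, 1], [-0.006, 0, 0.013, 0, 1], [-0.006, 0, 0.013, 0, 1]]}}

```text
time_s: 11.65
position: [0.5307, 0.183, 0.0943]
orientation: [-0.228, 0.974, 0.0, 0.001]
ft_force: [1.6, 2.1, 2.7]
opening: 0.0001
grip_force: 1.5
```

Run:
```python
from h import *
st()
```

```text
t 11.65 tip fix mm [ -55.7 -102.7   69.3] yaw rel -179.95 F [1.6 2.1 2.7] Ffix [2.4 1.2] qpos [ 0.33  0.4  -0.21  0.96  0.   -0.13] open 0.0001
```

>>> {"fn": "carry_out", "kwargs": {"rows": [[0, 0, 0.003, 0, 1], [0, 0, 0.006, 0, 1], [0, 0, 0.009, 0, 1], [0, 0, 0.009, 0, 1]]}}

```text
time_s: 12.05
position: [0.5307, 0.1829, 0.0908]
orientation: [-0.228, 0.974, 0.0, 0.001]
ft_force: [-1.7, 1.5, 17.2]
opening: -0.0001
grip_force: 8.7
```

Run:
```python
from h import *
st()
```

```text
t 12.05 tip fix mm [ -55.7 -102.7   65.8] yaw rel -179.95 F [-1.7  1.5 17.2] Ffix [-0.8  2.1] qpos [ 0.33  0.4  -0.22  0.95  0.   -0.13] open -0.0001
```

The button is fully down: the tip is at 65.8 mm and the force is 17 N. Now I'll release it and rise clear.

>>> {"fn": "carry_out", "kwargs": {"rows": [[0, 0, -0.01, 0, 1], [0, 0, -0.02, 0, 1], [0, 0, -0.06, 0, 1], [0, 0, -0.12, 0, 1], [0, 0, -0.2, 0, 1], [0, 0, -0.3, 0, 1], [0.1, 0, -0.3, 0, 1], [0.2, 0, -0.3, 0, 1], [0.3, 0, -0.3, 0, 1], [0.3, 0, -0.3, 0, 1], [0.3, 0, -0.3, 0, 1]]}}

```text
time_s: 13.15
position: [0.3947, 0.1156, 0.2395]
orientation: [-0.227, 0.974, -0.0, -0.0]
ft_force: [-0.2, 0.2, -1.3]
opening: 0.0
grip_force: 0.0
```

Run:
```python
from h import *
st()
im,d,p=cap("scene");a=cv2.resize(im[110:270,110:320],None,fx=3.5,fy=3.5,interpolation=cv2.INTER_CUBIC)
cv2.imwrite("pics/s5.png",a)
```

```text
t 13.15 tip fix mm [-207.6 -103.   214.5] yaw rel -179.99 F [-0.2  0.2 -1.3] Ffix [-0.1  0.3] qpos [ 0.29  0.05 -0.28  1.24 -0.   -0.17] open 0.0
```

View pics/s5.png

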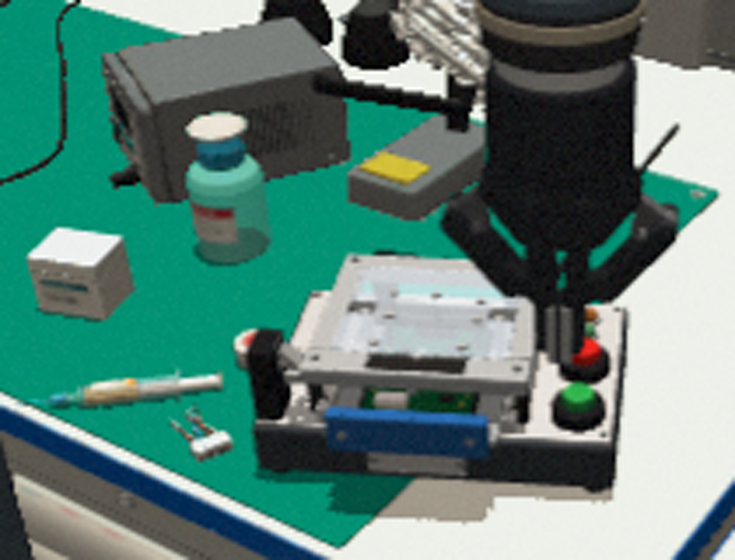

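The picture shows the cover shut at (420,330), the tray home at (405,430) and the green button back up at (578,400). The loose items near the fixture are where they were, and the arm is clear in the air.

```bash
python3 -c "
from h import *
print(sign_off())"
```

```text
the job is handed in; nothing more can be done
None
```

The job is handed in at about 13 s of robot time: the tray is home, the cover is latched, and the green button was pressed fully and released; the red button was not touched, and I moved none of the loose items.

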